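# Scan the stone fragment on the restorer's turntable

### The arm

A 6-joint arm with a two-finger parallel gripper is mounted at the origin on the work surface. World frame = base frame: x ahead of the robot, y to its left, z up, the work surface at z = 0. Lengths are in m, angles in rad, forces in N, time in s.
With the tool pointing down it reaches from about 0.375 to 0.975 m from the base axis. Payload 3.8 kg.
Tool frame: the origin (TCP) lies between the finger pads; the fingertips stand 8 mm ahead of it and the grasp point (between the pads) lies 11 mm behind it; z points along the fingers, y is the line along which they close (so a half turn about z gives the same grasp; the last joint's range is limited). The gripper opens to 85 mm and grips with 20 to 120 N. Pads are 22 mm wide; open, the fingers measure 114 mm over their backs; the gripper's body (76 mm by 85 mm) begins 54 mm behind the grasp point. The pads swing forward as they close: fully open they stand 13 mm farther back than shut.
Start: joints at [1.097, 0.264, 1.604, -0, 1.274, -0.037], TCP at [0.286, 0.612, 0.218] pointing down, gripper open.
Joint ranges: [-2.63, 2.63], [-0.94, 2.18], [0.31, 2.57], [-1.31, 4.45], [0, 2.66], [-2.55, 2.55]. Speed limits (rad/s): [2.57, 2.57, 3.14, 3.14, 3.14, 3.14].

### API

Orientations are given as a rotation vector (axis times angle).
In Python, from workcell import arm, planner, readout, optics, order gives the robot as it stands. Calls block until the motion is done:
- arm.goto(position, orientation): joint-space move of the TCP to a pose.
- arm.move_l(position, attitude=None, rate=0.15, max_force=None): straight line of the TCP; attitude=None keeps the orientation; rate is the mean speed in m/s. With max_force (N) it stops when the force on the tool has changed by that much, and returns True; else False.
- arm.move_joints(angles): joint-space move.
- arm.gripper_open() and arm.close_gripper(force=None): open the fingers fully, or close them until they stop; force is the grip in N (None keeps the last).
- arm.sleep(seconds).
- planner.inverse_kinematics(position, orientation): joint angles nearest the present ones, or None.
- readout.get_state(): the state.
- optics.get_image(name): name is "scene" or "top" or "wrist"; returns the picture (480x640x3 uint8, red, green, blue); there is no depth.
- optics.calibration(name): a dict with "mtx" (3x3 intrinsics, pixels), "view" (4x4, takes a point from world to camera coordinates). Camera axes: x right, y up, looking along -z (the intrinsics and any distortion apply to the point x, -y, -z); pixel columns grow to the right and rows downward; lengths in m; the calibration is good to about 2 mm. A picture is of the moment at which its call begins: read the wrist's pose just before it. calibration takes no time and is no camera call; for the wrist camera it gives the pose at the moment of the call.
A pose or a line that the arm cannot do raises arm.PlanningError and nothing moves.
- order.close_job(): hands the job in; it is judged then, once.
The state is a dict: "t": time; "joint_pos": joint angles; "joint_vel": joint speeds; "joint_torque": joint torques, N m; "position": TCP position; "orientation": TCP orientation; "ft_force": force on the tool from outside, world axes, zero at the start; "ft_torque": the same for the moment, N m; "gripper_width": finger opening in m; "gripper_force": force on a finger pad.
Only numpy, scipy, OpenCV 4.12 (cv2) and the standard library are available. Lean on these libraries where they do the work, as an engineer would, in place of code of your own. Each camera call takes 0.05 s, during which the arm holds its last target. There are 200 camera calls.

### The job

First turn the turntable by its wooden handle post until the post stands in line with the pointer pin, and leave it there. Then take the hand scanner from its dock and hold it still for a full second about 9 cm from the dotted calibration plate, aimed squarely at its middle, and after that do the same at the white disc on the stone's sloping face: square on to the slope, about 9 cm off, still for a full second. Finally set the scanner back nose down in its dock without dropping it; do not let the scanner or robot touch the stone, and leave the jar, offcut, mallet and tin where they are.

Things in the scene. Friction and masses are not known exactly. Their poses are not given: they have to be found in the camera images.
- turntable: Fixed foot of a stone-restorer's turntable. Origin: on the table, under the wheel's vertical axis; z up. A low arm runs out from the foot along its +y to the pointer, an upright square steel pin (12 x 12 mm, top 58 mm above the table) 155 mm from the axis, just outside the wheel.
- wheel (a joint): Angle (rad) of the round aluminium wheel (260 mm across, top 50 mm above the table) about the turntable's vertical axis, positive anticlockwise from above. 0 = handle post in line with the pointer pin. Starts at 0.8 to 1.5; end stops at -0.5 and 2.0. Stiff (about 2 N at the post): stays where it is left. The clamped stone turns with it.
- post_top (a point): Centre of the top (170 mm above the table) of the handle post on the wheel, 112 mm from the axis: an upright round wooden grip, 22 mm in diameter, from 70 to 170 mm height, on a thin steel stem. Gripped about 18 mm below its top and led round the axis, it turns the wheel. At joint 0 it is on the turntable's +y side.
- stone: Grey carved stone fragment, 110 x 120 mm, clamped mid-wheel. Origin: centre of its underside on the wheel; z up. One face slopes 35 degrees from level, looking up and along the stone's -x (at joint 0 the turntable's -x); two horns at its upper edge, highest point 175 mm above the table. All of it lies within 100 mm of the axis.
- disc: White survey disc, 40 mm across with a black centre dot, stuck in the middle of the stone's sloping face, about 134 mm above the table. Origin: the disc's centre; its z axis points straight out of the sloping face (35 degrees from vertical).
- scanner: Loose hand scanner, 150 mm tall, 0.2 to 0.4 kg, nose down in its dock. Origin: centre of the flat round nose (underside, 70 mm across); z points from nose to handle, so it looks along -z. Grey hood 70 mm wide, tapering to 48 mm at 62 mm; above it a square black handle 38 x 38 mm (sides along x and y) from 60 to 150 mm. Centre of mass about 47 mm up; grip at about 125 mm.
- dock: Fixed black round dock dish, 110 mm outside diameter, 16 mm tall; inside 96 mm across, its floor 8 mm above the table. Origin: centre of its underside on the table; z up.
- plate: Fixed flat calibration plate, 100 x 100 x 12 mm, black with a 5 x 5 grid of white dots, the largest in the middle. Origin: centre of its underside on the table; z up.
- plate_mid (a point): Centre of the calibration plate's top face, 12 mm above the table.
- brush_jar: Bystander: white ceramic jar, 68 mm across, 90 mm high, with three upright tool handles to 170 mm. Origin: centre of its underside. Not to be disturbed.
- offcut: Bystander: loose stone offcut, 90 x 60 x 55 mm. Origin: centre of its underside. Not to be disturbed.
- mallet: Bystander: wooden mallet lying flat, 210 mm long along its x, head 50 x 110 x 55 mm. Origin: on the table near its middle. Not to be disturbed.
- tin: Bystander: steel tin, 72 mm across, 70 mm high. Origin: centre of its underside. Not to be disturbed.
Not all that is in view belongs to the job. What is shaped like the scanner but blue or green is not meant.

How it is judged:
On the way, in this order (a step that is already met when the one before it is completed fails the run):
1. the wheel is turned so that the post is in line with the pointer pin (within 0.15 rad) and stands still (value of joint wheel between -0.15 and 0.15 rad and velocity of joint wheel between -0.05 and 0.05 rad/s), for 0.2 s.
2. the held scanner looks squarely (within 0.21 rad) at the calibration plate's middle (within 15 mm sideways) from 60 to 125 mm, still for 0.9 s (x of plate_mid in the frame of scanner between -0.015 and 0.015 m and y of plate_mid in the frame of scanner between -0.015 and 0.015 m and z of plate_mid in the frame of scanner between -0.125 and -0.06 m and angle between the z axis of scanner and the z axis of plate, either way round below 0.21 rad and linear speed of scanner below 0.02 m/s and angular speed of scanner below 0.15 rad/s and contact force between the fingers and scanner above 0.5 N), for 0.9 s.
3. the held scanner looks squarely (within 0.21 rad) at the white disc's centre (within 15 mm sideways) from 60 to 125 mm, still for 0.9 s (x of disc in the frame of scanner between -0.015 and 0.015 m and y of disc in the frame of scanner between -0.015 and 0.015 m and z of disc in the frame of scanner between -0.125 and -0.06 m and angle between the z axis of scanner and the z axis of disc, either way round below 0.21 rad and linear speed of scanner below 0.02 m/s and angular speed of scanner below 0.15 rad/s and contact force between the fingers and scanner above 0.5 N and value of joint wheel between -0.15 and 0.15 rad), for 0.9 s.
At the end, for the whole second after the job is handed in: The scanner stands upright (within 0.06 rad), nose down on the floor of its dock (within 4 mm in height and 18 mm of the dock's centre), released and at rest, and the wheel still has its post in line with the pointer pin (joint within 0.15 rad of 0) (horizontal distance between scanner and dock below 0.018 m and z of scanner in the frame of dock between 0.004 and 0.012 m and angle between scanner's own z axis and vertical below 0.06 rad and linear speed of scanner below 0.02 m/s and value of joint wheel between -0.15 and 0.15 rad); the robot touches nothing.
It fails at once if the scanner is let go of more than 15 mm above the dock's floor (height (world z) of scanner above 0.023 m and contact force between the fingers and scanner below 0.05 N).
It fails at once if the scanner touches the stone (contact force between scanner and stone above 0.5 N).
It fails at once if the robot touches the stone (contact force between any of the arm, the fingers and stone above 0.5 N).
It fails at once if the brush jar, offcut, mallet or tin is moved by more than 25 mm or tipped (distance of any of brush_jar, offcut, mallet, tin from where it was at the start of the episode above 0.025 m or angle between any of brush_jar, offcut, mallet, tin's own z axis and vertical above 0.3 rad).
It also fails if it takes over 72 s, if anything falls off the work surface, if the arm or the gripper's body presses on something with over 40 N, if the wrist force passes 120 N, or if a joint passes its speed limit or range.

## Working session

There is one attempt and no reset: what is moved stays moved. The work goes in short steps, each a Python script; the robot and the scene stay as the last script left them, time stands still between calls to the robot, and variables do not carry over. Pictures are saved under pics/ and viewed, at most 10 in all, crops included, and the job is handed in when it is done.

```bash
mkdir -p pics; ls
python3 - <<'E'
from workcell import arm, planner, readout, optics, order
import cv2,numpy as np
for n in ["scene","top"]:
    im=optics.get_image(n); cv2.imwrite(f"pics/{n}0.png",im[:,:,::-1])
    c=optics.calibration(n); print(n,{k:np.round(v,4).tolist() if not isinstance(v,str) else v for k,v in c.items()})
print(readout.get_state())
E
```

```text
pics
scene {'mtx': [[477.4251, 0.0, 325.7248], [0.0, 477.4251, 246.2324], [0.0, 0.0, 1.0]], 'view': [[0.0145, 0.9998, -0.017, 0.0189], [-0.7017, 0.0223, 0.7122, 0.2973], [0.7124, 0.0016, 0.7018, -1.6599], [0.0, 0.0, 0.0, 1.0]]}
top {'mtx': [[502.8938, 0.0, 321.0704], [0.0, 502.8938, 245.231], [0.0, 0.0, 1.0]], 'view': [[-0.0123, -0.9999, -0.005, -0.0119], [0.9979, -0.0126, 0.0637, -0.5829], [-0.0638, -0.0042, 0.998, -1.5041], [0.0, 0.0, 0.0, 1.0]]}
{'t': 0.1, 'joint_pos': array([ 1.09712490e+00,  2.64697162e-01,  1.60523252e+00, -2.53744905e-05,
        1.27372465e+00, -3.68961899e-02]), 'joint_vel': array([-8.99278998e-04, -1.78934738e-03, -2.09131763e-03,  6.96091399e-04,
       -9.39178480e-04, -7.03227955e-05]), 'joint_torque': array([ 9.25367676e-04, -5.16705930e+01, -3.68594348e+01, -1.28866468e-04,
        6.44809639e-03,  1.96342057e-06]), 'position': array([0.28522893, 0.61101023, 0.21647618]), 'orientation': array([-0.68052487, -3.06648936,  0.00314265]), 'ft_force': array([-0.04764111,  0.15483837, -0.33563355]), 'ft_torque': array([ 0.02834787, -0.04439212, -0.00769366]), 'gripper_force': 0.0, 'gripper_width': 0.08552972266063354}
```

View pics/scene0.png

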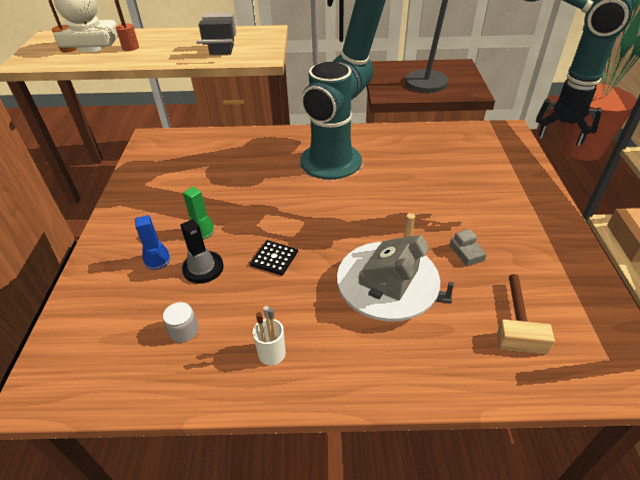

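View pics/top0.png

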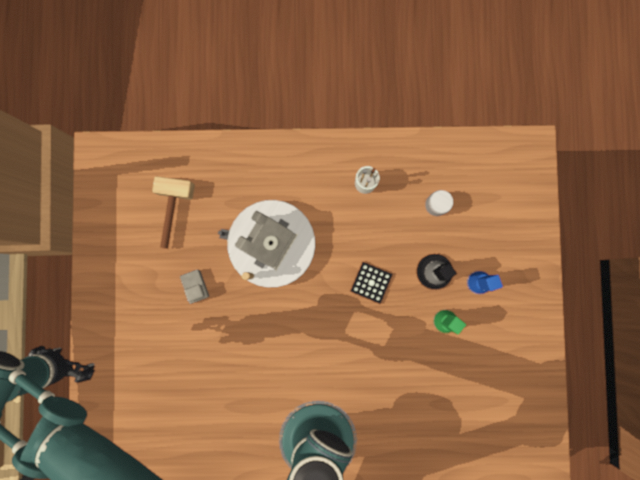

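The scene view shows the black scanner in its dock at about (200,250), the plate at (274,257), the wheel centre near (388,279), the post top at (410,215) and the pointer at (447,293). In the top view the scanner and dock are at (436,271), the plate at (372,283), the wheel at (271,243), the post at (248,276) and the pin at (223,234). I'll enlarge these next.

Run:
```python
import cv2,numpy as np
t=cv2.imread("pics/top0.png"); s=cv2.imread("pics/scene0.png")
def crop(im,x,y):
    c=cv2.resize(im[y:y+100,x:x+133],(400,300),interpolation=cv2.INTER_CUBIC)
    for k in range(0,133,20):
        cv2.putText(c,str(x+k),(k*3,8),0,.3,(0,255,255),1); cv2.line(c,(k*3,10),(k*3,14),(0,255,255),1)
    for k in range(20,100,20):
        cv2.putText(c,str(y+k),(0,k*3+3),0,.3,(0,255,255),1); cv2.line(c,(20,k*3),(25,k*3),(0,255,255),1)
    return c
m=np.vstack([np.hstack([crop(t,205,195),crop(t,345,225)]),np.hstack([crop(s,330,210),crop(s,170,185)])])
cv2.imwrite("pics/m1.png",m)
```

```text
(no output)
```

View pics/m1.png

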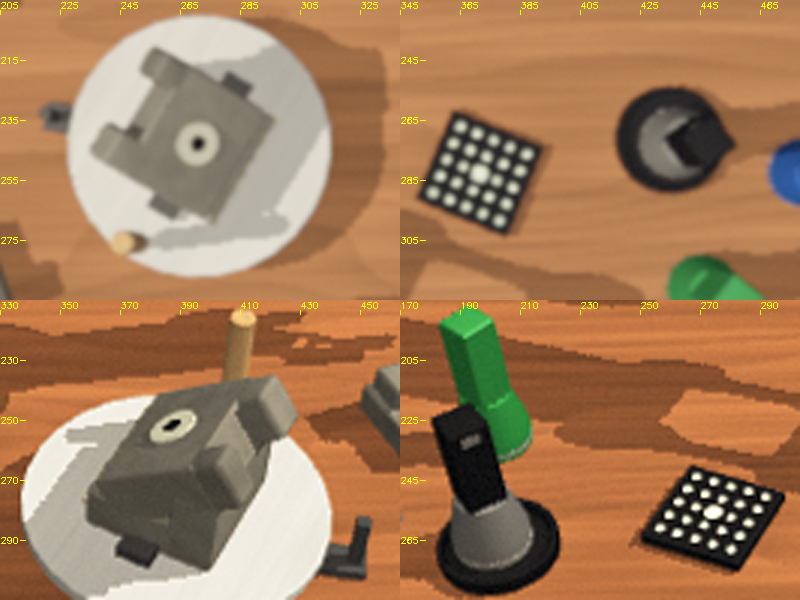

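The crops give these pixels.

| Feature | Top view | Scene view |
|---|---|---|
| Wheel centre | (271.3,243.7) | – |
| Disc | (270.7,243) | (387.3,252.3) |
| Post top | (246,276) | (411,216) |
| Pin top | (221.7,233.7) | (451,283.3) |
| Plate middle | (371.7,282.7) | (274.3,255.7) |
| Dock | (436.3,271.3) | (203,266.7) |
| Handle top | (447,271.5) | (189.7,223.5) |

Next I triangulate.

```bash
cat > h.py <<'E'
from workcell import arm, planner, readout, optics, order
import cv2,numpy as np
from scipy.spatial.transform import Rotation as R
def P(c):
    return np.asarray(c['mtx'])@np.diag([1,-1,-1])@np.asarray(c['view'])[:3]
def tri(*obs):   # obs: (calibration,(u,v)) ...
    A=np.vstack([[u*p[2]-p[0],v*p[2]-p[1]] for p,(u,v) in ((P(c),uv) for c,uv in obs)])
    x=np.linalg.svd(A)[2][-1]; return x[:3]/x[3]
def proj(c,X):
    q=P(c)@np.append(X,1); return q[:2]/q[2]
def atz(c,uv,z):
    p=P(c);u,v=uv;A=np.array([u*p[2]-p[0],v*p[2]-p[1]])
    return np.append(np.linalg.solve(A[:,:2],-A[:,2]*z-A[:,3]),z)
def down(yaw):   # tool pointing down, tool y (closing line) at heading yaw
    y=np.array([np.cos(yaw),np.sin(yaw),0]);z=np.array([0,0,-1.]);return np.column_stack([np.cross(y,z),y,z])
def rv(M): return R.from_matrix(M).as_rotvec()
E
python3 - <<'E'
from h import *
np.set_printoptions(precision=4,suppress=True)
T=optics.calibration("top");S=optics.calibration("scene")
pts={'disc':((270.7,243),(387.3,252.3)),'post':((246,276),(411,216)),'pin':((221.7,233.7),(451,283.3)),'plate':((371.7,282.7),(274.3,255.7)),'handle':((447,271.5),(189.7,223.5)),'dock':((436.3,271.3),(203,266.7))}
for k,(a,b) in pts.items():
    X=tri((T,a),(S,b)); print(k,X,'err',proj(T,X)-a,proj(S,X)-b)
print('wheel',atz(T,(271.3,243.7),.05),'post@.17',atz(T,(246,276),.17),'pin@.058',atz(T,(221.7,233.7),.058),'dock@.016',atz(T,(436.3,271.3),.016),'plate@.012',atz(T,(371.7,282.7),.012))
W=optics.calibration("wrist"); print(W, readout.get_state()['position'])
C=np.linalg.inv(W['view']);s=readout.get_state();M=R.from_rotvec(s['orientation']).as_matrix()
print('cam in tool',M.T@(C[:3,3]-s['position']),'\n',M.T@C[:3,:3])
E
```

```text
disc [0.5835 0.1224 0.1329] err [-0.3203 -0.0208] [-0.4121  0.0211]
post [0.492  0.1876 0.1672] err [-0.703  -0.0703] [-0.8475  0.0515]
pin [0.6189 0.2786 0.0545] err [-1.2917 -0.1918] [-1.7074  0.1271]
plate [ 0.4675 -0.1693  0.0117] err [-0.5121  0.0398] [-0.6237 -0.0016]
handle [ 0.4974 -0.3625  0.1635] err [ 0.1226 -0.0235] [0.1493 0.0058]
dock [ 0.4991 -0.3642  0.0076] err [-1.2035  0.1981] [-1.499  -0.0589]
wheel [0.5871 0.1284 0.05  ] post@.17 [0.4918 0.1853 0.17  ] pin@.058 [0.618  0.2741 0.058 ] dock@.016 [ 0.4996 -0.366   0.016 ] plate@.012 [ 0.4676 -0.1708  0.012 ]
{'mtx': array([[360.3286,   0.    , 321.6361],
       [  0.    , 360.3286, 242.5412],
       [  0.    ,   0.    ,   1.    ]]), 'view': array([[ 0.4226,  0.9063, -0.0014, -0.6747],
       [-0.8701,  0.4053, -0.2804,  0.036 ],
       [-0.2536,  0.1198,  0.9599, -0.3778],
       [ 0.    ,  0.    ,  0.    ,  1.    ]])} [0.2852 0.611  0.2165]
cam in tool [ 0.0716  0.0005 -0.1553] 
 [[ 0.0004  0.9599  0.2805]
 [ 1.     -0.0002 -0.0007]
 [-0.0006  0.2805 -0.9599]]
```

The measurements check out: the post is 111 mm from the axis, the pin about 150 mm, the heights agree with the text, and the joint reads about 1.23 rad. I'll grip the post tangentially and check IK along the arc first.

Run:
```python
from h import *
np.set_printoptions(precision=3,suppress=True)
c=np.array([.587,.1275]); a0=np.arctan2(.1865-c[1],.4919-c[0]); a1=np.radians(78.1)
print(a0,a1,a0-a1)
def pose(a,off,z): return np.append(c+.112*np.array([np.cos(a),np.sin(a)]),z), rv(down(a+off))
ok={}
for off in (np.pi/2,-np.pi/2):
    q=[planner.inverse_kinematics(*pose(a,off,z)) for z in(.28,.141) for a in np.linspace(a0,a1,5)]
    ok[off]=q
    print(off,[None if k is None else np.round(k,2) for k in (q[0],q[5],q[9],q[4])])
cand=[o for o in ok if all(k is not None for k in ok[o])]
off=min(cand,key=lambda o:max(abs(k[5]) for k in ok[o])); print('off',off)
arm.goto(*pose(a0,off,.28))
arm.move_l(pose(a0,off,.141)[0],rate=.12,max_force=15) and print('CONTACT')
arm.close_gripper(force=40)
s=readout.get_state(); print(s['t'],s['position'],s['gripper_width'],s['gripper_force'],s['ft_force'])
```

```text
2.5863083478874067 1.3631021458075714 1.2232062020798353
1.5707963267948966 [array([ 0.32, -0.05,  1.84, -0.  ,  1.36,  2.44]), array([ 0.32,  0.04,  2.  , -0.  ,  1.09,  2.44]), None, None]
-1.5707963267948966 [array([ 0.32, -0.05,  1.84, -0.  ,  1.36, -0.7 ]), array([ 0.32,  0.04,  2.  , -0.  ,  1.09, -0.7 ]), array([ 0.33,  0.28,  1.73, -0.  ,  1.13,  0.54]), array([ 0.33,  0.2 ,  1.57, -0.  ,  1.37,  0.54])]
off -1.5707963267948966
3.7583 [0.492 0.187 0.142] 0.019981521144415065 39.18674290180206 [-0.853  1.003  3.375]
```

Run:
```python
from h import *
np.set_printoptions(precision=3,suppress=True)
c=np.array([.587,.1275]); a1=np.radians(78.1); a0=a1+1.2232; off=-np.pi/2
def pose(a,z): return np.append(c+.112*np.array([np.cos(a),np.sin(a)]),z), rv(down(a+off))
for a in np.linspace(a0,a1,9)[1:]: arm.move_l(*pose(a,.141),rate=.08)
arm.sleep(.3)
s=readout.get_state(); print(s['t'],s['position'],s['gripper_width'],s['ft_force'])
arm.gripper_open(); arm.move_l(pose(a1,.30)[0],rate=.15)
# view from robot side of turntable
arm.goto([.50,.15,.40],rv(down(-np.pi/2)))
cal=optics.calibration("wrist"); im=optics.get_image("wrist"); cv2.imwrite("pics/w1.png",im[:,:,::-1])
t=optics.get_image("top"); cv2.imwrite("pics/top1.png",t[:,:,::-1]); np.save("w1.npy",cal['view'])
print(readout.get_state()['t'])
```

```text
6.9917 [0.611 0.24  0.142] 0.02018972718253786 [ 2.081 11.201  1.081]
10.1167
```

View pics/w1.png

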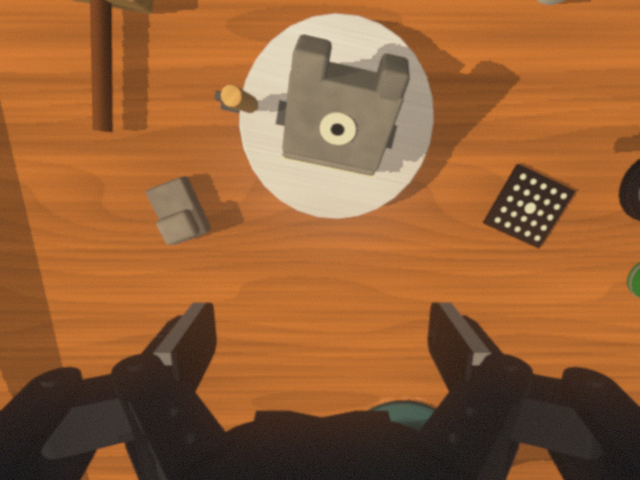

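The turn worked: the post top at (231,96) stands over the pin at about (226,100). The disc is at (338,129), the wheel centre at (336,115.5) and the plate middle at (530,208). Next is the dock, which I'll view from two wrist positions.

Run:
```python
from h import *
np.set_printoptions(precision=4,suppress=True)
W=dict(optics.calibration("wrist"));W['view']=np.load("w1.npy")
T=optics.calibration("top")
print('wheel',atz(W,(336.5,115.5),.05),'post',atz(W,(231,96),.17),'disc',atz(W,(338,129),.134),'plate',atz(W,(530,208),.012))
V=[]
arm.goto([.42,-.30,.42],rv(down(-np.pi/2)))
for i,p in enumerate(([.42,-.36,.42],[.42,-.30,.36])):
    arm.move_l(p,rate=.2) if i else arm.goto(p,rv(down(-np.pi/2)))
    arm.sleep(.2); V.append(optics.calibration("wrist")['view']); im=optics.get_image("wrist")
    cv2.imwrite(f"pics/d{i}.png",im[:,:,::-1])
    print('dock expected px',proj(optics.calibration("wrist"),[.499,-.365,.016]))
np.save("d.npy",V); print(readout.get_state()['t'])
c=lambda n:cv2.resize(cv2.imread(f"pics/{n}.png")[0:260,150:550],(800,520))
a=[cv2.imread(f"pics/d{i}.png") for i in(0,1)]
cv2.imwrite("pics/dd.png",np.hstack([x[:300,120:520] for x in a]))
```

```text
wheel [0.5983 0.1314 0.05  ] post [0.6101 0.241  0.17  ] disc [0.5797 0.1328 0.134 ] plate [ 0.4675 -0.1669  0.012 ]
dock expected px [326.3794 132.1339]
dock expected px [370.1397 131.8002]
13.2167
```

View pics/dd.png

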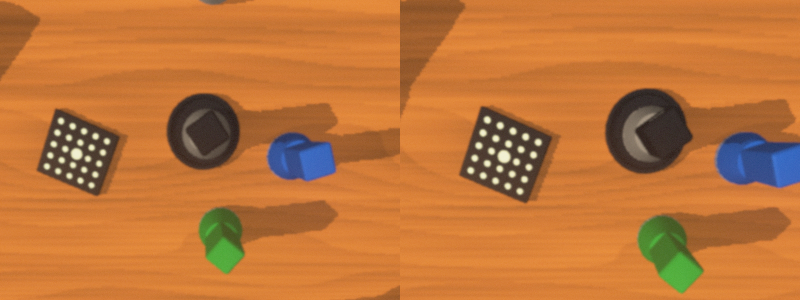

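In both views the scanner stands in the dock, with the dock rim at (203,131) in the left crop and (648,130) in the right one. I need it enlarged for the handle corners, along with the wheel.

Run:
```python
import cv2,numpy as np
def crop(n,x,y,w,k):
    im=cv2.imread(f"pics/{n}.png"); h=w*3//4
    c=cv2.resize(im[y:y+h,x:x+w],(w*k,h*k),interpolation=cv2.INTER_CUBIC)
    c=cv2.convertScaleAbs(c,alpha=1.5,beta=15)
    for j in range(0,w,10):
        cv2.line(c,(j*k,0),(j*k,4),(0,255,255),1); 
        if j%20==0: cv2.putText(c,str(x+j),(j*k,14),0,.35,(0,255,255),1)
    for j in range(10,h,10):
        cv2.line(c,(0,j*k),(4,j*k),(0,255,255),1)
        if j%20==0: cv2.putText(c,str(y+j),(6,j*k+3),0,.35,(0,255,255),1)
    return c
a=np.hstack([crop("d0",275,85,100,4),crop("d1",315,80,100,4)])
b=np.hstack([crop("w1",215,30,200,2),crop("top1",205,195,100,4)])
cv2.imwrite("pics/m2.png",np.vstack([a,b]))
```

```text
(no output)
```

View pics/m2.png

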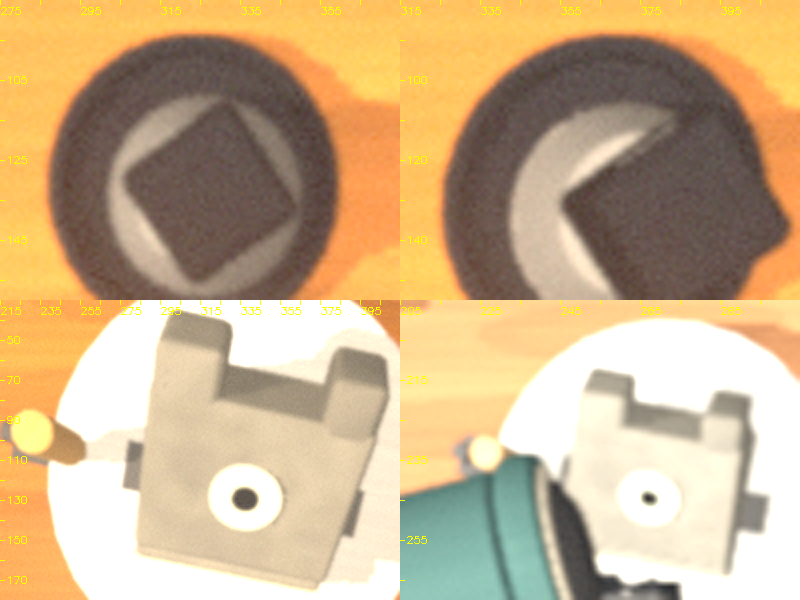

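Readings:

| Feature | View | Pixel position |
|---|---|---|
| Handle-top corners | d0 | (331.2,110), (306.2,130.2), (324.2,156.2), (350,137) |
| Handle-top centre | d1 | about (383.8,133.2) |
| Disc | w1 | (337.6,129) |
| Disc | top1 | (267.4,244.4) |
| Post | w1 | (231.5,96.5) |
| Post | top1 | (226.7,233.2) |

The dock centres come from the crops.

Run:
```python
from h import *
np.set_printoptions(precision=4,suppress=True)
K=optics.calibration("wrist")['mtx']; D=[{'mtx':K,'view':v} for v in np.load("d.npy")]; W={'mtx':K,'view':np.load("w1.npy")}
T=optics.calibration("top");S=optics.calibration("scene")
co=[atz(D[0],p,.158) for p in((331.2,110),(306.2,130.2),(324.2,156.2),(350,137))]; co=np.array(co)
print('handle top',co.mean(0)); e=np.roll(co,-1,0)-co; print('sides',np.linalg.norm(e,axis=1),'yaw deg',np.degrees(np.arctan2(e[:,1],e[:,0]))%90)
print('handle tri',tri((D[0],(327.9,133.4)),(D[1],(383.8,133.2))))
print('disc',tri((W,(337.6,129)),(T,(267.4,244.4))),'W@.134',atz(W,(337.6,129),.134),'T@.134',atz(T,(267.4,244.4),.134))
print('post',tri((W,(231.5,96.5)),(T,(226.7,233.2))))
print('plate',tri((D[0],(196,154)),(D[1],(224,156))),atz(D[0],(196.5,154),.012),atz(D[1],(223.5,156),.012))
print('dock',tri((D[0],(323.3,131)),(D[1],(368,130.5))),atz(D[0],(323.3,131),.016),atz(D[1],(368,130.5),.016))
# stone yaw from lower edge (w1), about z=.09
a,b=atz(W,(215+70,30+125),.09),atz(W,(215+159,30+141.5),.09); print('edge dir',np.degrees(np.arctan2(*(a-b)[1::-1])))
for cx in (.587,.590,.593,.598):
    q=np.array([proj(W,[cx+.13*np.cos(t),.1285+.13*np.sin(t),.05]) for t in np.linspace(0,6.28,90)]); print(cx,q.min(0),q.max(0))
```

```text
handle top [ 0.4956 -0.3649  0.158 ]
sides [0.0346 0.0344 0.0354 0.0353] yaw deg [37.5042 35.6018 36.0776 36.8914]
handle tri [ 0.4961 -0.3654  0.1249]
disc [0.5804 0.1324 0.1182] W@.134 [0.5797 0.1332 0.134 ] T@.134 [0.5795 0.1306 0.134 ]
post [0.603  0.2247 0.2378]
plate [ 0.4678 -0.1701  0.0214] [ 0.4669 -0.1676  0.012 ] [ 0.4678 -0.167   0.012 ]
dock [ 0.5004 -0.3602  0.0333] [ 0.5006 -0.3603  0.016 ] [ 0.5009 -0.3623  0.016 ]
edge dir 79.81157706002257
0.587 [240.724   13.2486] [436.6823 219.9305]
0.59 [240.5834  10.4631] [436.8903 217.8804]
0.593 [240.4423   7.667 ] [437.0991 215.8236]
0.598 [240.2061   2.9828] [437.4487 212.3805]
```

Positions agree between views to about 3 mm: handle (.496,-.3645), dock (.500,-.362), plate (.4675,-.168), disc (.580,.1315,.134). The height-free small-baseline values are only loose, but the wide-baseline ones match the text. Next I plan the grips and check IK.

```bash
cat >> h.py <<'E'
disc=np.array([.580,.1315,.134]); hd=np.radians(169)
n=np.array([np.sin(.6109)*np.cos(hd),np.sin(.6109)*np.sin(hd),np.cos(.6109)])
plate=np.array([.4675,-.168,.012]); sc=np.array([.4963,-.3643,.008]); L=.114
def discM(k):   # tool z = -n, closing line at k quarter turns from the tilt plane
    z=-n; x=np.cross(n,[0,0,1]); x/=np.linalg.norm(x); y=np.cross(z,x)
    return np.column_stack([x,y,z])@R.from_euler('z',k*90,degrees=True).as_matrix()
E
python3 - <<'E'
from h import *
np.set_printoptions(precision=2,suppress=True)
ik=planner.inverse_kinematics
for k in range(4):
    M=rv(discM(k)); print('disc',k,[ik(disc+(L+d)*n,M) for d in(.09,.19)])
for y in (36.5,126.5,-53.5,-143.5):
    M=rv(down(np.radians(y))); print('grip',y,ik(sc+[0,0,L],M),ik(plate+[0,0,L+.09],M))
E
```

```text
disc 0 [array([ 0.56, -0.47,  2.23, -0.5 ,  0.96,  0.95]), array([ 0.7 , -0.57,  2.15, -0.5 ,  1.2 ,  0.99])]
disc 1 [array([ 0.56, -0.47,  2.23, -0.5 ,  0.96,  2.52]), None]
disc 2 [array([ 0.56, -0.47,  2.23, -0.5 ,  0.96, -2.19]), array([ 0.7 , -0.57,  2.15, -0.5 ,  1.2 , -2.16])]
disc 3 [array([ 0.56, -0.47,  2.23, -0.5 ,  0.96, -0.62]), array([ 0.7 , -0.57,  2.15, -0.5 ,  1.2 , -0.59])]
grip 36.5 [-0.67  0.23  1.83 -0.    1.08 -1.31] [-0.4  -0.08  1.98  0.    1.24 -1.03]
grip 126.5 None None
grip -53.5 [-0.67  0.23  1.83  0.    1.08  0.26] [-0.4  -0.08  1.98  0.    1.24  0.54]
grip -143.5 [-0.67  0.23  1.83  0.    1.08  1.83] [-0.4  -0.08  1.98  0.    1.24  2.11]
```

Run:
```python
from h import *
np.set_printoptions(precision=4,suppress=True)
g=rv(down(np.radians(-53.5)))
def st(m): s=readout.get_state(); print(m,round(s['t'],2),s['position'],'w',s['gripper_width'],'f',s['gripper_force'],s['ft_force'])
arm.goto(sc+[0,0,.30],g); arm.move_l(sc+[0,0,L],rate=.12,max_force=15) and print('CONTACT')
arm.close_gripper(force=80); st('grip')
arm.move_l(sc+[0,0,L+.12],rate=.1); st('lift')
t=optics.get_image("scene"); cv2.imwrite("pics/s2.png",t[:,:,::-1])
arm.goto(plate+[0,0,L+.12],g); arm.move_l(plate+[0,0,L+.09],rate=.08); arm.sleep(1.6); st('plate')
t=optics.get_image("scene"); cv2.imwrite("pics/s3.png",t[:,:,::-1])
a,b=[cv2.resize(cv2.imread(f"pics/{k}.png")[140:300,140:340],(400,320)) for k in("s2","s3")]
cv2.imwrite("pics/s23.png",np.hstack([a,b]))
```

```text
grip 16.08 [ 0.4969 -0.3648  0.1227] w 0.03615377642368215 f 81.35020136833191 [ 0.9549 -0.546   3.2749]
lift 17.43 [ 0.4958 -0.3639  0.2408] w 0.03652683692598312 f 80.72829365730286 [ 0.2736 -1.1142 -3.4571]
plate 20.42 [ 0.4675 -0.168   0.216 ] w 0.03649206079103589 f 80.70043802261353 [ 0.2705 -0.3413 -1.774 ]
```

View pics/s23.png

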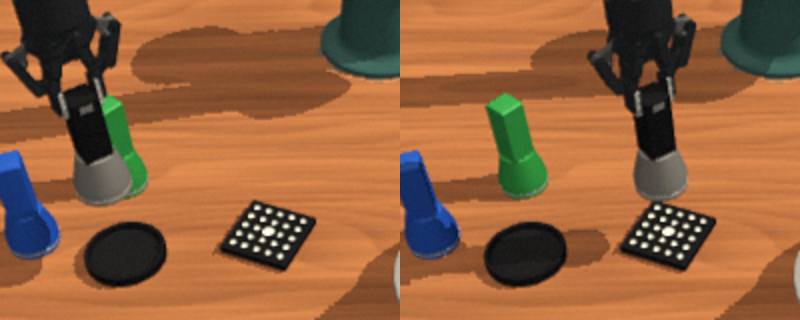

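The scanner is held upright in both views. On the right its nose rim is centred near scene pixel (270,236) above the plate, whose middle is at (274,256). I'll check that against projection before moving on.

Run:
```python
from h import *
np.set_printoptions(precision=1,suppress=True)
S=optics.calibration("scene")
for X in ((.4675,-.168,.102),(.4675,-.203,.102),(.4675,-.133,.102),(.5025,-.168,.102),(.4675,-.168,.012),(.4675,-.168,.252),(.500,-.362,.016)): print(X,proj(S,X))
im=cv2.resize(cv2.imread("pics/s3.png")[165:275,215:335],None,fx=5,fy=5,interpolation=cv2.INTER_CUBIC)
for j in range(0,120,10): cv2.putText(im,str(215+j),(j*5,10),0,.35,(0,255,255),1)
for j in range(10,110,10): cv2.putText(im,str(165+j),(0,j*5+3),0,.35,(0,255,255),1)
cv2.imwrite("pics/s3c.png",im)
```

```text
(0.4675, -0.168, 0.102) [271.  231.7]
(0.4675, -0.203, 0.102) [257.7 232. ]
(0.4675, -0.133, 0.102) [284.3 231.4]
(0.5025, -0.168, 0.102) [270.  240.9]
(0.4675, -0.168, 0.012) [274.1 255.6]
(0.4675, -0.168, 0.252) [264.9 186. ]
(0.5, -0.362, 0.016) [201.6 264.8]
```

View pics/s3c.png

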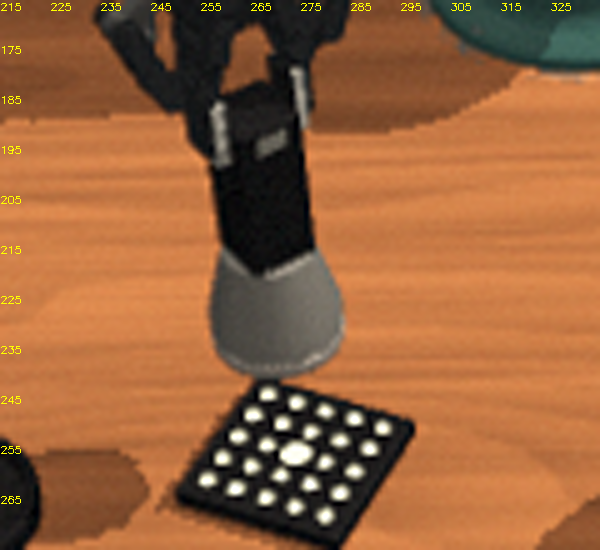

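The nose rim spans columns 257 to 283.5 with its bottom at row 240, against a predicted 257.7 to 284.3 and 240.9, so the plate pose is good. Now the disc.

Run:
```python
from h import *
np.set_printoptions(precision=4,suppress=True)
def st(m): s=readout.get_state(); print(m,round(s['t'],2),s['position'],'w',s['gripper_width'],s['ft_force'])
arm.move_l(plate+[0,0,L+.20],rate=.15)
M=rv(discM(0)); arm.goto(disc+(L+.15)*n,M); arm.move_l(disc+(L+.09)*n,rate=.08); arm.sleep(.5); st('disc')
for k in("scene","top"): cv2.imwrite(f"pics/{k}4.png",optics.get_image(k)[:,:,::-1])
arm.sleep(1.3); st('disc')
a=cv2.resize(cv2.imread("pics/scene4.png")[160:310,320:460],None,fx=4,fy=4)
for j in range(0,140,10): cv2.putText(a,str(320+j),(j*4,10),0,.35,(0,255,255),1)
for j in range(10,150,10): cv2.putText(a,str(160+j),(0,j*4+3),0,.35,(0,255,255),1)
cv2.imwrite("pics/s4.png",a)
S=optics.calibration("scene"); print('disc px',proj(S,disc),'nose',proj(S,disc+.09*n))
x=discM(0)[:,0];y=discM(0)[:,1]
q=np.array([proj(S,disc+.09*n+.035*(x*np.cos(t)+y*np.sin(t))) for t in np.linspace(0,6.28,60)]); print('rim',q.min(0),q.max(0))
```

```text
disc 24.02 [0.4651 0.1539 0.3012] w 0.036338759964897126 [-0.0923 -0.6606 -3.2982]
disc 25.43 [0.4651 0.1538 0.3011] w 0.036394121272825104 [-0.5218 -0.8507 -2.6339]
disc px [390.5566 250.9043] nose [394.7504 213.8931]
rim [380.0412 211.9021] [409.5717 215.9798]
```

View pics/s4.png

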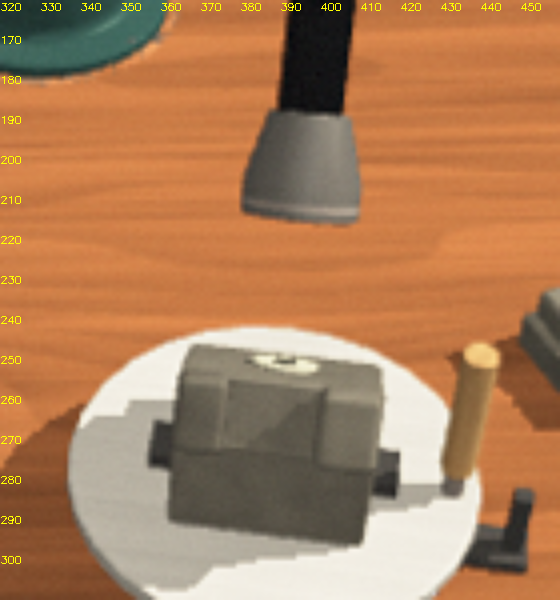

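The disc shows at (389,250) and the nose rim at about (393,213). Both sit within 1.5 px of the prediction, shifted the same way, so the scanner is aimed correctly. Now back to the dock.

Run:
```python
from h import *
np.set_printoptions(precision=4,suppress=True)
def st(m): s=readout.get_state(); print(m,round(s['t'],2),s['position'],'w',s['gripper_width'],s['ft_force'])
g=rv(down(np.radians(-53.5))); d=np.array([.498,-.3635,.008])
arm.move_l(disc+(L+.16)*n,rate=.15)
arm.goto(plate+[0,0,L+.20],g); arm.goto(d+[0,0,L+.12],g)
arm.move_l(d+[0,0,L+.015],rate=.1); arm.sleep(.3); st('above')
print(arm.move_l(d+[0,0,L-.004],rate=.02,max_force=6)); st('down')
arm.gripper_open(); arm.sleep(.2); st('open')
arm.move_l(d+[0,0,.30],rate=.12)
arm.goto([.42,-.30,.42],rv(down(-np.pi/2))); arm.sleep(.2)
w=optics.get_image("wrist");c=optics.calibration("wrist"); s=optics.get_image("scene"); st('end')
cv2.imwrite("pics/f.png",np.hstack([cv2.resize(w[40:240,260:460],(400,400)),cv2.resize(s[185:345,150:310],(400,400))])[:,:,::-1])
print('dock',proj(c,[.5,-.362,.016]),'top',proj(c,[.498,-.3635,.158]))
```

```text
above 29.69 [ 0.4982 -0.3637  0.1375] w 0.036429221647609825 [ 0.108   0.6986 -2.77  ]
True
down 30.39 [ 0.498  -0.3636  0.1227] w 0.036459941774284466 [-0.0926 -0.9455  4.7767]
open 31.13 [ 0.4967 -0.3625  0.1209] w 0.08545146387668756 [-0.4535  0.8143 -0.0602]
end 33.8 [ 0.4201 -0.3001  0.418 ] w 0.0852716866333844 [ 0.0991 -0.2719  0.4227]
dock [364.9868 130.2089] top [380.795  130.1561]
```

View pics/f.png

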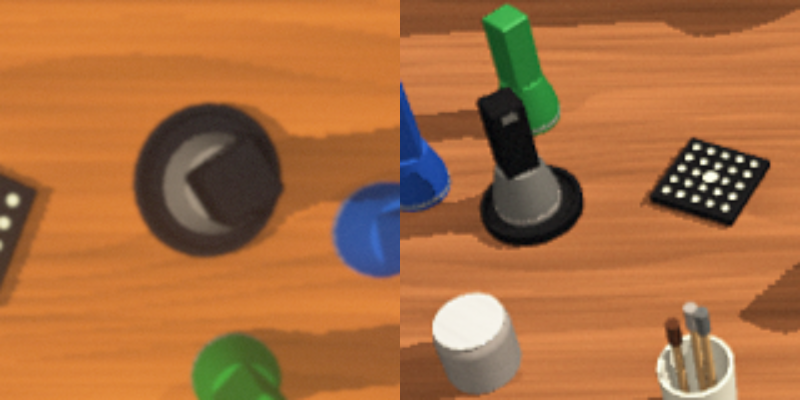

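The scanner stands upright inside the dock rim, which is at (208,180) in the wrist crop. The arm is clear and the tin and jar are undisturbed, so I'm handing in.

```bash
python3 -c "
from workcell import order
print(order.close_job())"
```

```text
the job is handed in; nothing more can be done
None
```

The job is handed in at about 34 s of the 72 s allowed: the post is in line with the pin, both scans were held for over a second, and the scanner is upright back in its dock; the hand-in gave no verdict, so this rests on my own camera and state checks.

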